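Slide the drilling template onto the fixture's locating pins

TASK

Lift the aluminium drilling template, which has a wooden handle, onto the black fixture and rest it level on the tops of the four brass pins, just short of where its holes would drop over them. Then slide it lightly along the bed until all four holes drop over the pins, settle it flat on the round wooden blank and let go. Do not force it or knock the fixture with it, and leave the other things on the bench where they are.

Things in the scene. Friction and masses are not known exactly. Their poses are not given: they have to be found in the camera images.
- template_grip (a point): The red-brown wooden bar handle standing on the middle of the loose drilling template: 76 mm long (x), 26 mm wide (y), from the plate's top face to 50 mm above it. This point: over the plate's centre, 38 mm above the plate's underside, 30 mm above its top face and 20 mm below the handle's top. Axes: x along the handle, y across it, z up. Grip it at about 45 N: squeezed very hard (90 N up) it can slip.
- template: The drilling template, lying flat on the bench: aluminium plate 180 x 190 x 8 mm (x, y, z), 0.4 to 0.65 kg with its handle, with four round 12 mm through-holes near its corners, at x = -45 or +45 mm, y = -75 or +75 mm. The same after a half turn. Origin: centre of its underside. Its four brass bushes are only for looks.
- bed: The drilling fixture, fixed to the bench: low bed 420 mm long (x) and 140 mm wide (y) with two bright steel ways, 40 mm tall. Origin: centre of its underside. x runs along the ways, away from the robot (within 20 degrees). A black saddle (140 x 190 mm, top 70 mm above the bench) is locked across it, centred at y = 0 and at an unreported x between +8 and +42 mm.
- bed_pins (a point): Point on the bed's centre line, x = 0, at pin-top height, 105 mm above the bench; axes as the bed's. Four fixed brass pins stand on the saddle at 45 mm either way in x and 75 mm either way in y from its centre, which is 8 to 42 mm from here along +x, not reported more exactly. Pins are 10 mm thick, the top 6 mm tapering to 6 mm. They do not give way.
- bed_seat (a point): Point on the bed's centre line, x = 0, 90 mm above the bench: the height of the flat top of the pale round wooden blank (104 mm across) that lies on the saddle's centre. The template's underside is at this height when its holes are over the pins, 15 mm higher when it only rests on the pin tops.
- gouge: Bystander, loose: turning gouge with a red-brown wooden handle, 340 mm long, 28 mm thick; not to be disturbed. Origin on its underside, where the handle meets the brass ferrule.
- bowl: Bystander, loose: pale turned wooden bowl, 130 mm across, 55 mm tall; not to be disturbed. Origin on its underside, at its middle.
- wax: Bystander, loose: amber jar of wax with a steel lid, 72 mm across, 70 mm tall; not to be disturbed. Origin on its underside, at its middle.
- blank: Bystander, loose: dark round wooden blank, 110 mm across, 35 mm tall; not to be disturbed. Origin on its underside, at its middle.
- mallet: Bystander, loose: wooden mallet lying on its side, 260 mm long; not to be disturbed. Origin on its underside, at its middle.

How it is judged:
By the outcome, as a careful person would: the job done as asked, in the order asked, and still so for the second after the job is handed in, with the robot touching nothing.
It also fails if it takes over 72 s, if anything falls off the work surface, if the arm or the gripper's body presses on something with over 40 N, if the wrist force passes 120 N, or if a joint passes its speed limit or range.

ROBOT

A 6-joint arm with a two-finger parallel gripper is mounted at the origin on the work surface. World frame = base frame: x ahead of the robot, y to its left, z up, the work surface at z = 0. Lengths are in m, angles in rad, forces in N, time in s.
With the tool pointing down it reaches from about 0.35 to 0.85 m from the base axis. Payload 8.1 kg.
Tool frame: the origin (TCP) lies midway between the tips of the shut fingers; the grasp point (between the pads) lies 19 mm behind it (robot.tcp_to_grasp is the distance from the TCP to the grasp point, in m); x points along the fingers, y is the direction in which the jaws open and shut, and the axes are right-handed (so a half turn about x gives the same grasp; the last joint's range is limited). The gripper opens to 93 mm and grips with 3 to 60 N. Pads are 15 mm wide; open, the fingers measure 128 mm over their backs; the gripper's body (75 mm by 188 mm) begins 65 mm behind the grasp point.
Start: joints at [1.245, 0.13, 1.488, -0, 1.523, -0.085], TCP at [0.143, 0.583, 0.219] pointing down, gripper open.
Joint ranges: [-2.96, 2.96], [-0.89, 2.26], [0.02, 2.5], [-1.34, 4.48], [0, 2.73], [-2.66, 2.66]. Speed limits (rad/s): [2.39, 2.39, 2.79, 3.14, 3.14, 3.14].

INTERFACE

Orientations are given as a rotation vector (axis times angle).
In Python, from plant import robot gives the robot as it stands.
- The arm moves only by the tool play_rows, never from a script. Its argument "plan" is a list of rows, each an object with "slide": the shift along the world's x, y, z as a fraction of full scale, a list of three; "roll": the turn about the world's z as a fraction of full scale; "fingers": the gripper command: -1 is shut, 1 is fully open, values between are in proportion. A call has 1 to 20 rows; each row shifts and turns the commanded pose from where the row before left it; what a row does not reach is not made up. Full scale, the value 1, is 30 mm for a shift and 8 degrees for a turn. A row lasts 1/8 s, in which the tool goes at most 62.5 mm and 10.7 degrees, less where a joint would pass 70% of its speed; a pose out of reach is approached as far as the arm can. A call with a number of a shift or a turn outside -1 to 1 is refused whole. A call with a gripper value outside its range is refused whole. The fingers move at their own pace and stop on an object; "squeeze" is the grip in N (left out, the last holds). Time passes only in rows, so rows that do not move let the fingers close. It gives the time, the measured TCP pose, the force and the opening at its end, in the units of the state.
- robot.read_state(): the state, without advancing time (a new reading comes with each control period).
- robot.read_camera(name): name is "scene" or "top" or "wrist"; returns the picture (480x640x3 uint8, red, green, blue); there is no depth.
- robot.get_calibration(name): a dict with "fx", "fy", "cx", "cy" (pixels), "R" (3x3) and "t" (3): a world point X has camera coordinates R X + t; the wrist camera has in their place "T_tool_cam" (4x4, takes a point from camera to tool coordinates, whose origin is the TCP and whose axes are the tool frame's). Camera axes: x right, y down, z forward; pixel columns grow to the right and rows downward; lengths in m; the calibration is good to about 2 mm. A picture is of the moment at which its call begins: read the wrist's pose just before it. get_calibration takes no time and is no camera call.
- robot.close_job(): hands the job in, once; it reports no verdict.
Trained networks look in the newest picture that a camera, given by its name, has taken for a name from the list of things; names that differ only in an ending like _2 or _b are one class to them, and where a whole thing is asked for, a point or a joint stands for the part that bears it (a point fixed in the world has none). Each returns a list of dicts, best first, with "p" (0 to 1); they miss things now and then, are a little off and sometimes report something else, mostly with a low value. They report only what shows in the picture. A call takes as long as a camera call.
- robot.boxes_of(camera, target): "extent" ([centre column, centre row, width, height] in pixels, round what is visible of it).
- robot.regions_of(camera, target): "region" (480x640 bool, what is visible of it) and "extent" ([centre column, centre row, width, height] in pixels, round what is visible of it).
- robot.mark_of(camera, target): "point" ([column, row] in pixels: a listed point, or the origin of a listed thing).
The state is a dict: "t": time; "q": joint angles; "dq": joint speeds; "joint_torque": joint torques, N m; "tool_pos": TCP position; "orientation": TCP orientation; "force": force on the tool from outside, world axes, zero at the start; "wrist_torque": the same for the moment, N m; "opening": finger opening in m.
Only numpy, scipy, OpenCV 4.12 (cv2) and the standard library are available. Lean on these libraries where they do the work, as an engineer would, in place of code of your own. Each camera call takes 0.05 s, during which the arm holds its last target.

## Working session

There is one attempt and no reset: what is moved stays moved. The work goes in short steps, Python scripts to look and compute and a tool call to move; the robot and the scene stay as the last step left them, time stands still between calls to the robot, and variables do not carry over. Pictures are saved under pics/ and viewed, and the job is handed in when it is done.

Besides the shell and the picture viewer there is one more tool, called after "Emit:" in YAML: its name, and indented under it one key for each argument. play_rows: Moves the arm, as the interface text tells. Its arguments: {"type":"object","properties":{"plan":{"type":"array","items":{"type":"object","properties":{"slide":{"type":"array","items":{"type":"number","minimum":-1,"maximum":1}},"roll":{"type":"number","minimum":-1,"maximum":1},"fingers":{"type":"number"}}}},"squeeze":{"type":"number"}},"required":["plan"]}

```bash
mkdir -p pics; ls
cat > h.py <<'E'
import numpy as np,cv2
from plant import robot
def snap(n,f):
    im=robot.read_camera(n); cv2.imwrite('pics/'+f,im[:,:,::-1]); return im
def ray(n,p):
    c=robot.get_calibration(n); d=np.array([(p[0]-c['cx'])/c['fx'],(p[1]-c['cy'])/c['fy'],1.])
    if 'R' in c:
        R=np.array(c['R']);t=np.array(c['t']); return -R.T@t,R.T@d
    s=robot.read_state(); T=np.array(c['T_tool_cam']); Rt=cv2.Rodrigues(np.array(s['orientation'],float))[0]
    return Rt@T[:3,3]+np.array(s['tool_pos']),Rt@T[:3,:3]@d
def at(n,p,z):
    o,d=ray(n,p); return o+d*(z-o[2])/d[2]
def proj(n,X):
    c=robot.get_calibration(n); X=np.array(X,float)
    if 'R' in c: q=np.array(c['R'])@X+np.array(c['t'])
    else:
        s=robot.read_state(); T=np.array(c['T_tool_cam']); Rt=cv2.Rodrigues(np.array(s['orientation'],float))[0]
        q=T[:3,:3].T@(Rt.T@(X-np.array(s['tool_pos']))-T[:3,3])
    return np.array([c['fx']*q[0]/q[2]+c['cx'],c['fy']*q[1]/q[2]+c['cy']])
E
python3 - <<'E'
from h import *
print(robot.read_state())
for n in ['top','scene','wrist']:
    snap(n,n+'0.png'); 
    for t in ['template_grip','template','bed','bed_pins','bed_seat']:
        print(n,t,[(np.round(r['point'],1),round(r['p'],2)) for r in robot.mark_of(n,t)[:2]])
E
```

```text
pics
{'t': 0.0, 'q': array([ 1.24461997e+00,  1.31138175e-01,  1.48925896e+00,  1.67397942e-05,
        1.52294325e+00, -8.53855204e-02]), 'dq': array([-0.00113464, -0.00032439,  0.00032662, -0.00072953, -0.00105828,
       -0.00078978]), 'joint_torque': array([-1.00541649e-03, -5.59848690e+01, -4.91752946e+01,  7.65645225e-02,
        3.59807862e-02, -1.07921812e-04]), 'tool_pos': array([0.14287282, 0.58218633, 0.2176123 ]), 'orientation': array([ 0.18770069,  1.56289088, -0.19038819]), 'force': array([ 0.69398099, -0.16965641, -0.5007913 ]), 'wrist_torque': array([0.04708023, 0.01036421, 0.00970977]), 'opening': 0.09272310905774184}
top template_grip [(array([398.6, 240.6]), 0.88)]
top template [(array([398.3, 245.8]), 0.86)]
top bed [(array([265.5, 245.8]), 0.7)]
top bed_pins [(array([263.1, 236.6]), 0.8), (array([263.8, 240.1]), 0.51)]
top bed_seat [(array([263. , 239.3]), 0.88)]
scene template_grip [(array([242.7, 234.4]), 0.82), (array([365.2, 278.1]), 0.59)]
scene template [(array([246.4, 244.3]), 0.7)]
scene bed [(array([366. , 281.4]), 0.64)]
scene bed_pins [(array([369.8, 260.9]), 0.68)]
scene bed_seat [(array([367.4, 270.1]), 0.62)]
wrist template_grip []
wrist template []
wrist bed []
wrist bed_pins []
wrist bed_seat [(array([246.2, 412.7]), 0.58)]
```

View pics/top0.png

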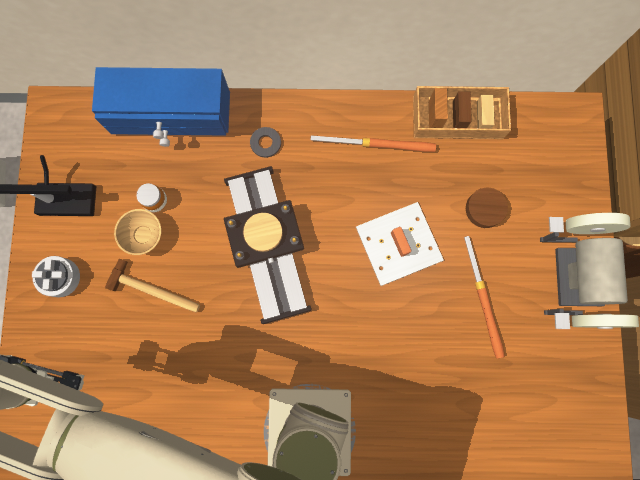

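View pics/scene0.png

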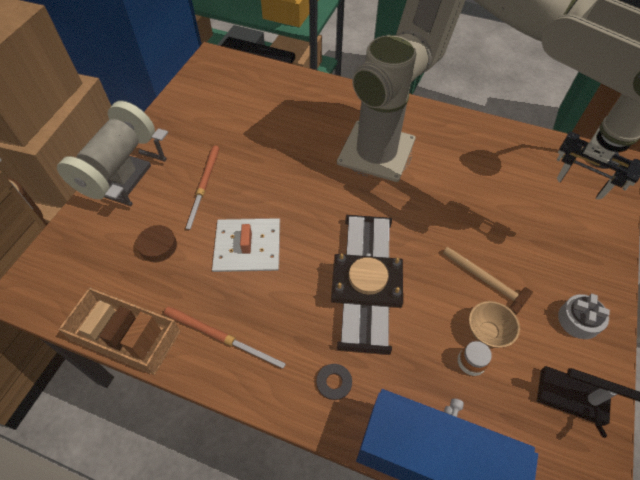

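Run:
```python
from h import *
for n,t,p,z in [('top','grip',(398.6,240.6),.038),('scene','grip',(242.7,234.4),.038),('top','tmpl',(398.3,245.8),0),('scene','tmpl',(246.4,244.3),0),('top','pins',(263.1,236.6),.105),('scene','pins',(369.8,260.9),.105),('top','seat',(263,239.3),.09),('scene','seat',(367.4,270.1),.09),('top','bed',(265.5,245.8),0),('scene','bed',(366,281.4),0)]:
    print(n,t,at(n,p,z).round(4))
for n in ['top','scene']: print(n,ray(n,(320,240)), robot.get_calibration(n)['fx'])
print(robot.get_calibration('wrist'))
s=robot.read_state();print(cv2.Rodrigues(s['orientation'])[0].round(3))
```

```text
top grip [ 0.5065 -0.2392  0.038 ]
scene grip [ 0.502 -0.255  0.038]
top tmpl [ 0.4982 -0.2435  0.    ]
scene tmpl [ 0.5087 -0.2447 -0.    ]
top pins [0.5015 0.1267 0.105 ]
scene pins [0.4931 0.1265 0.105 ]
top seat [0.4968 0.1283 0.09  ]
scene seat [0.5137 0.1279 0.09  ]
top bed [0.4937 0.1296 0.    ]
scene bed [0.4982 0.1273 0.    ]
top (array([ 0.24162529, -0.01929951,  1.58535314]), array([ 0.16818618, -0.00254641, -0.98579007])) 571.260027785923
scene (array([1.16072223, 0.23148593, 1.20434015]), array([-0.51712195, -0.19183988, -0.83417709])) 480.08029364690384
{'fx': 368.4089448913608, 'fy': 368.4089448913608, 'cx': 319.37459993759046, 'cy': 241.3927050519336, 'T_tool_cam': array([[-8.12823655e-04, -2.59136973e-01,  9.65840240e-01,
        -1.65014137e-01],
       [ 9.99999240e-01,  6.84939149e-04,  1.02534152e-03,
         1.22895457e-03],
       [-9.27245689e-04,  9.65840339e-01,  2.59136220e-01,
        -7.17805627e-02],
       [ 0.00000000e+00,  0.00000000e+00,  0.00000000e+00,
         1.00000000e+00]])}
[[ 0.     0.238  0.971]
 [ 0.     0.971 -0.238]
 [-1.     0.     0.   ]]
```

Run:
```python
import cv2
a=cv2.imread('pics/top0.png'); s=cv2.imread('pics/scene0.png')
cv2.imwrite('pics/z1.png',cv2.resize(a[190:300,340:460],None,fx=5,fy=5,interpolation=cv2.INTER_CUBIC))
cv2.imwrite('pics/z2.png',cv2.resize(a[160:330,215:320],None,fx=3.5,fy=3.5,interpolation=cv2.INTER_CUBIC))
cv2.imwrite('pics/z3.png',cv2.resize(s[205:285,200:300],None,fx=7,fy=7,interpolation=cv2.INTER_CUBIC))
cv2.imwrite('pics/z4.png',cv2.resize(s[205:360,320:415],None,fx=3.8,fy=3.8,interpolation=cv2.INTER_CUBIC))
```

```text
(no output)
```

View pics/z1.png

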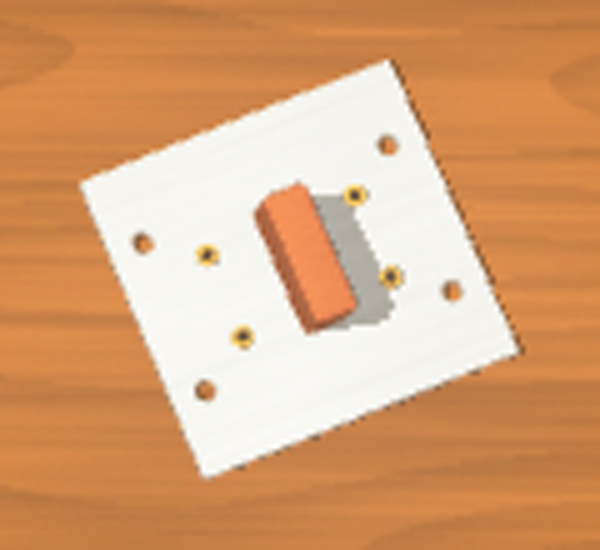

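View pics/z2.png

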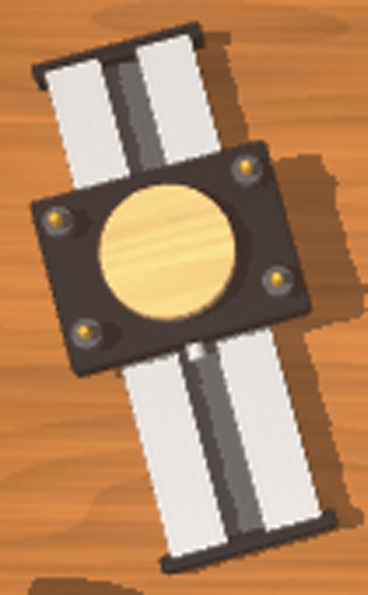

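View pics/z3.png

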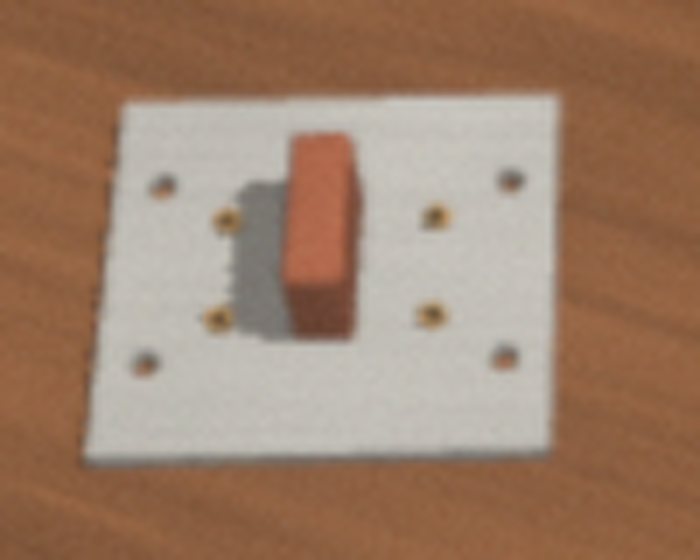

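View pics/z4.png

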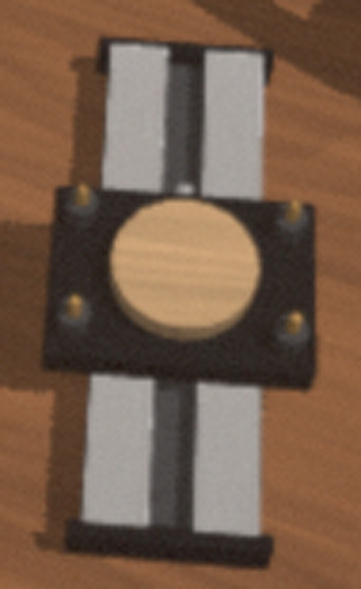

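Run:
```python
from h import *
from scipy.optimize import least_squares
def px(P,f,ox,oy): return (np.array(P,float)+.5)/f-.5+[ox,oy]
# template: order holes (+,+),(+,-),(-,-),(-,+) ; x away from robot. top pic: up=+x, left=+y
top_h=px([(143,243),(388,145),(453,291),(205,390)],5,340,190)
top_c=px([(81,183),(388,60),(518,352),(206,478)],5,340,190)
# scene pic: camera opposite looking back: down=+x, right=+y
sc_h=px([(504,357),(145,363),(162,186),(511,180)],7,200,205)
sc_c=px([(550,452),(88,460),(124,102),(558,96)],7,200,205)
hb=np.array([(45,75),(45,-75),(-45,-75),(-45,75)])/1000
cb=np.array([(90,95),(90,-95),(-90,-95),(-90,95)])/1000
def W(p,b,z):
    c,s=np.cos(p[2]),np.sin(p[2]); return [np.array([p[0]+c*x-s*y,p[1]+s*x+c*y,z]) for x,y in b]
def fit(obs,p0):
    f=lambda p: np.concatenate([proj(n,w)-o for n,O,b,z in obs for w,o in zip(W(p,b,z),O)])
    r=least_squares(f,p0); return r.x, np.degrees(r.x[2]), np.sqrt(np.mean(r.fun**2))
for nm,o in [('top',[('top',top_h,hb,.008),('top',top_c,cb,.008)]),('scene',[('scene',sc_h,hb,.008),('scene',sc_c,cb,.008)]) ,('both',[('top',top_h,hb,.008),('top',top_c,cb,.008),('scene',sc_h,hb,.008),('scene',sc_c,cb,.008)])]: print('tmpl',nm,fit(o,[.5,-.24,.3]))
tp=px([(55,219),(247,165),(277,279),(85,332)],3.5,215,160)
sp=px([(294,320),(75,302),(83,190),(295,208)],3.8,320,205)
# scene: down=+x, right=+y -> order (+,+) bottom right,(+,-) bottom-left,(-,-),( -,+)
for nm,o in [('top',[('top',tp,hb,.105)]),('scene',[('scene',sp,hb,.105)]),('both',[('top',tp,hb,.105),('scene',sp,hb,.105)])]: print('pins',nm,fit(o,[.5,.12,.2]))
```

```text
tmpl top (array([ 0.5050248 , -0.24495694,  0.39497215]), np.float64(22.63023743445989), np.float64(0.16037154058367345))
tmpl scene (array([ 0.50921611, -0.24206461,  0.39549348]), np.float64(22.660107218759887), np.float64(0.14299797939365394))
tmpl both (array([ 0.5066303 , -0.24388622,  0.39527215]), np.float64(22.647425671653703), np.float64(0.5820617838333314))
pins top (array([0.5174738 , 0.12978447, 0.28722476]), np.float64(16.456766628211863), np.float64(0.16610346257546796))
pins scene (array([0.5250176 , 0.13374326, 0.27733818]), np.float64(15.890307097912931), np.float64(0.1575349658664475))
pins both (array([0.52075421, 0.1317292 , 0.2826165 ]), np.float64(16.1927326857128), np.float64(1.0766633413437159))
```

Emit:
play_rows:
  plan:
    - {"slide":[1,-1,0.3],"fingers":1}
    - {"slide":[1,-1,0.3],"fingers":1}
    - {"slide":[1,-1,0.3],"fingers":1}
    - {"slide":[1,-1,0.3],"fingers":1}
    - {"slide":[1,-1,0.3],"fingers":1}
    - {"slide":[1,-1,0],"fingers":1}
    - {"slide":[1,-1,0],"fingers":1}
    - {"slide":[1,-1,0],"fingers":1}
    - {"slide":[1,-1,0],"fingers":1}
    - {"slide":[1,-1,0],"fingers":1}
    - {"slide":[1,-1,0],"fingers":1}
    - {"slide":[0.5,-1,0],"fingers":1}
    - {"slide":[0,-1,0],"fingers":1}
    - {"slide":[0,-1,0],"fingers":1}
    - {"slide":[0,-1,0],"fingers":1}
    - {"slide":[0,0,0],"fingers":1}
    - {"slide":[0,0,0],"fingers":1}

```text
$.plan[0]: bad value
```

Run:
```python
from h import *
s=robot.read_state(); print(s['t'],s['tool_pos'],s['orientation'],s['q']); snap('wrist','w1.png')
```

```text
0.9 [0.14307227 0.58271657 0.21866455] [ 0.18907956  1.56249574 -0.188986  ] [ 1.24460450e+00  1.30369247e-01  1.48818009e+00 -9.20081024e-06
  1.52298068e+00 -8.54016203e-02]
```

View pics/w1.png

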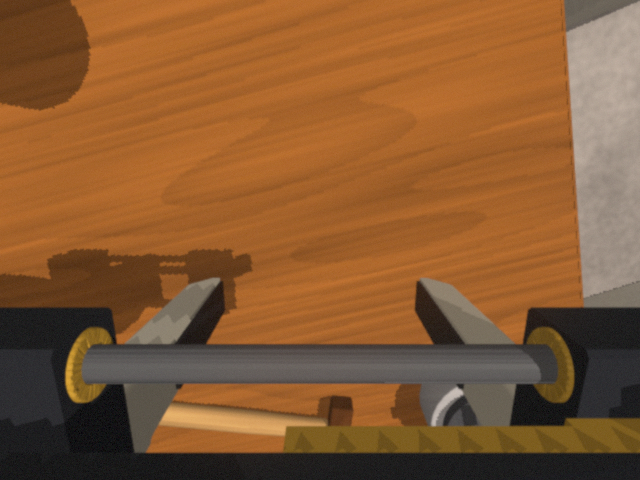

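Emit:
play_rows:
  plan:
    - {"slide":[1,-1,0.3],"roll":0,"fingers":1}
    - {"slide":[1,-1,0.3],"roll":0,"fingers":1}
    - {"slide":[1,-1,0.3],"roll":0,"fingers":1}
    - {"slide":[1,-1,0.3],"roll":0,"fingers":1}
    - {"slide":[1,-1,0.3],"roll":0,"fingers":1}
    - {"slide":[1,-1,0],"roll":0,"fingers":1}
    - {"slide":[1,-1,0],"roll":0,"fingers":1}
    - {"slide":[1,-1,0],"roll":0,"fingers":1}
    - {"slide":[1,-1,0],"roll":0,"fingers":1}
    - {"slide":[1,-1,0],"roll":0,"fingers":1}
    - {"slide":[1,-1,0],"roll":0,"fingers":1}
    - {"slide":[1,-1,0],"roll":0,"fingers":1}
    - {"slide":[1,-1,0],"roll":0,"fingers":1}
    - {"slide":[1,-1,0],"roll":0,"fingers":1}
    - {"slide":[0.5,-0.5,0],"roll":0,"fingers":1}
    - {"slide":[0,0,0],"roll":0,"fingers":1}
    - {"slide":[0,0,0],"roll":0,"fingers":1}

```text
t: 3.08
tool_pos: [0.5774, 0.1486, 0.2636]
orientation: [0.189, 1.563, -0.188]
force: [-0.7, -0.0, 1.1]
opening: 0.0931
```

Run:
```python
from h import *
s=robot.read_state(); print(s['t'],s['tool_pos'],s['orientation'],s['q']); snap('wrist','w2.png')
```

```text
3.075 [0.57744546 0.14862853 0.26363604] [ 0.1888571   1.56303823 -0.1882806 ] [ 1.65639036e-01  1.06155053e-01  1.43294146e+00  4.86509942e-04
  1.60285193e+00 -1.16495996e+00]
```

View pics/w2.png

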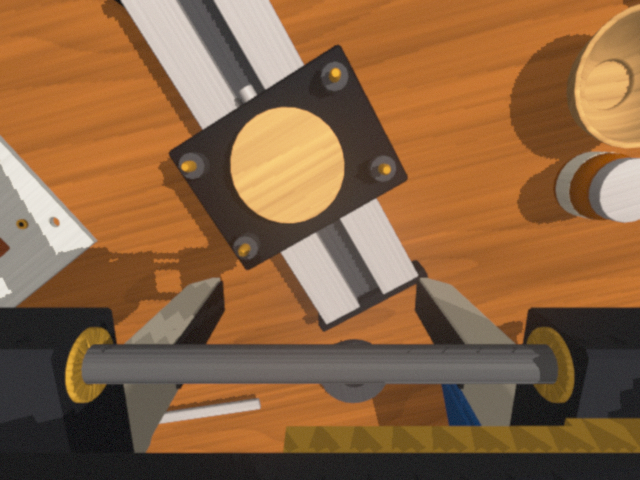

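Run:
```python
import cv2,numpy as np
a=cv2.imread('pics/w2.png')
t=[cv2.resize(a[y-18:y+18,x-18:x+18],None,fx=8,fy=8,interpolation=cv2.INTER_CUBIC) for x,y in [(386,169),(244,250),(188,167),(335,73)]]
cv2.imwrite('pics/z5.png',np.vstack([np.hstack(t[:2]),np.hstack(t[2:])]))
```

```text
(no output)
```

View pics/z5.png

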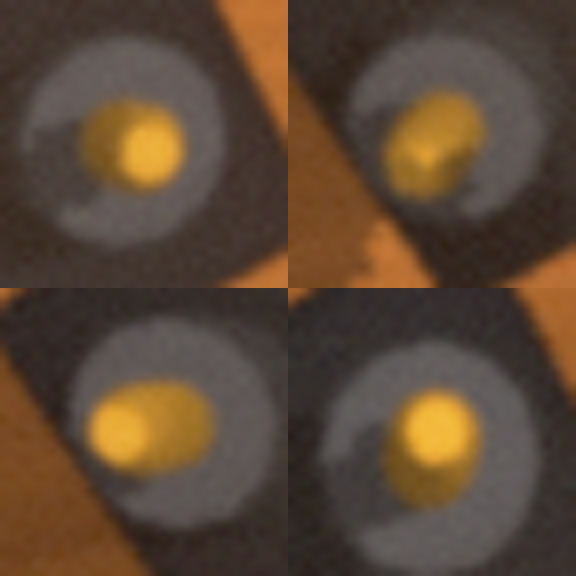

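```bash
cat >> h.py <<'E'
from scipy.optimize import least_squares
hb=np.array([(45,75),(45,-75),(-45,-75),(-45,75)])/1000
cb=np.array([(90,95),(90,-95),(-90,-95),(-90,95)])/1000
def W(p,b,z):
    c,s=np.cos(p[2]),np.sin(p[2]); return [np.array([p[0]+c*x-s*y,p[1]+s*x+c*y,z]) for x,y in b]
def fit(obs,p0):
    f=lambda p: np.concatenate([proj(n,w)-o for n,O,b,z in obs for w,o in zip(W(p,b,z),O)])
    r=least_squares(f,p0); return r.x.round(4), np.degrees(r.x[2]).round(2), r.fun.round(1)
E
python3 - <<'E'
from h import *
Z=[(153,150),(127,161),(119,144),(148,140)]
O=np.array([(np.array(z)+.5)/8-.5+np.array(c)-18 for z,c in zip(Z,[(386,169),(244,250),(188,167),(335,73)])])
print(O); print(fit([('wrist',O,hb,.105)],[.52,.13,.28])); k=[0,2,3]
print(fit([('wrist',O[k],hb[k],.105)],[.52,.13,.28]))
print([at('wrist',o,.105).round(4) for o in O])
E
```

```text
[[386.6875 169.3125]
 [241.4375 251.6875]
 [184.4375 166.5625]
 [335.0625  72.0625]]
(array([0.5215, 0.134 , 0.2871]), np.float64(16.45), array([-0. , -0. , -0.1,  1. , -0.4, -0.3,  0.4, -0.5]))
(array([0.5218, 0.134 , 0.289 ]), np.float64(16.56), array([ 0. ,  0.1, -0.3,  0.2,  0.3, -0.2]))
[array([0.5435, 0.2187, 0.105 ]), array([0.585 , 0.0752, 0.105 ]), array([0.4999, 0.0496, 0.105 ]), array([0.4574, 0.1928, 0.105 ])]
```

Emit:
play_rows:
  plan:
    - {"slide":[0,-1,0],"roll":0.45,"fingers":1}
    - {"slide":[0,-1,0],"roll":0.45,"fingers":1}
    - {"slide":[0,-1,0],"roll":0.45,"fingers":1}
    - {"slide":[0,-1,0],"roll":0.45,"fingers":1}
    - {"slide":[0,-1,0],"roll":0.45,"fingers":1}
    - {"slide":[0,-1,0],"roll":0.45,"fingers":1}
    - {"slide":[0,-1,0],"roll":0.45,"fingers":1}
    - {"slide":[0,-1,0],"roll":0.45,"fingers":1}
    - {"slide":[0,-1,0],"roll":0.45,"fingers":1}
    - {"slide":[0,-1,0],"roll":0.45,"fingers":1}
    - {"slide":[-0.3,-1,0],"roll":0.05,"fingers":1}
    - {"slide":[-0.3,-1,0],"roll":0,"fingers":1}
    - {"slide":[0,-0.3,0],"roll":0,"fingers":1}
    - {"slide":[0,0,0],"roll":0,"fingers":1}
    - {"slide":[0,0,0],"roll":0,"fingers":1}

```text
t: 5.0
tool_pos: [0.5605, -0.22, 0.2638]
orientation: [-0.31, 1.548, 0.311]
force: [0.2, -0.1, -0.2]
opening: 0.093
```

Run:
```python
from h import *
s=robot.read_state(); print(s['t'],s['tool_pos'],s['q']); R=cv2.Rodrigues(s['orientation'])[0];print(np.degrees(np.arctan2(R[1,1],R[0,1])),R[2]); snap('wrist','w3.png')
```

```text
5.0 [ 0.56048665 -0.21996452  0.26375212] [-4.59383584e-01  1.21562693e-01  1.41616070e+00  4.17339178e-04
  1.60382313e+00 -2.42595628e+00]
112.67710813907418 [-9.99999912e-01  2.38850669e-04  3.45050836e-04]
```

View pics/w3.png

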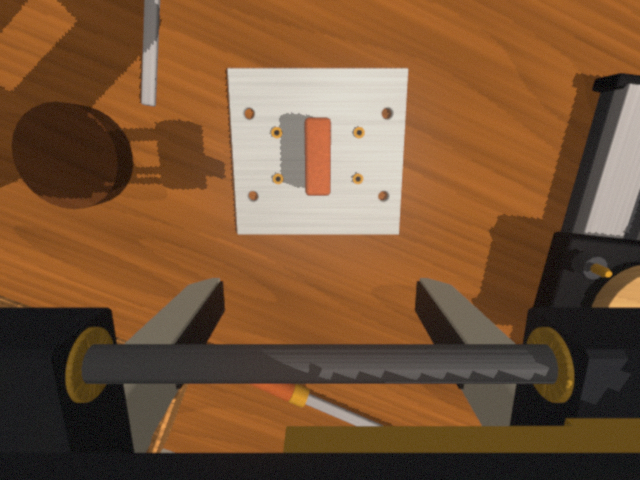

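Run:
```python
from h import *
H=[(383,196),(253,196),(249,113),(387.5,113)]; C=[(399.5,233.5),(238,233.5),(228,68.5),(407.5,68.5)]
print(fit([('wrist',H,hb,.008),('wrist',C,cb,.008)],[.507,-.244,.39]))
print(fit([('wrist',H,hb,.008)],[.507,-.244,.39]))
# handle top corners
print(fit([('wrist',[(330,194.5),(306.5,194.5),(306,118.5),(330,118.5)],np.array([(38,13),(38,-13),(-38,-13),(-38,13)])/1000,.058)],[.507,-.244,.39]))
```

```text
(array([ 0.5083, -0.2417,  0.3983]), np.float64(22.82), array([ 0.8,  0. , -0.2,  0.2, -0.3,  0.2, -0. , -0. , -0.4,  0.7, -0.4,
        0.9, -0.5, -0.6,  1. , -0.8]))
(array([ 0.5082, -0.2418,  0.3959]), np.float64(22.68), array([ 0.6,  0.1, -0.4, -0. , -0.2, -0.1,  0. ,  0.1]))
(array([ 0.5084, -0.2416,  0.3991]), np.float64(22.87), array([ 1.1,  1.8, -1.1,  1.8, -1.6, -1.5,  1.6, -1.6]))
```

Emit:
play_rows:
  plan:
    - {"slide":[-0.87,-0.36,-0.5],"roll":0,"fingers":1}
    - {"slide":[-0.87,-0.36,-0.5],"roll":0,"fingers":1}
    - {"slide":[0,0,-1],"roll":0,"fingers":1}
    - {"slide":[0,0,-1],"roll":0,"fingers":1}
    - {"slide":[0,0,-1],"roll":0,"fingers":1}
    - {"slide":[0,0,-1],"roll":0,"fingers":1}
    - {"slide":[0,0,-0.7],"roll":0,"fingers":1}
    - {"slide":[0,0,-0.7],"roll":0,"fingers":1}
    - {"slide":[0,0,-0.7],"roll":0,"fingers":1}
    - {"slide":[0,0,-0.5],"roll":0,"fingers":1}
    - {"slide":[0,0,-0.4],"roll":0,"fingers":1}
    - {"slide":[0,0,-0.16],"roll":0,"fingers":1}
    - {"slide":[0,0,0],"roll":0,"fingers":1}
    - {"slide":[0,0,0],"roll":0,"fingers":1}

```text
t: 6.8
tool_pos: [0.5084, -0.2433, 0.0196]
orientation: [-0.31, 1.548, 0.309]
force: [0.4, -0.5, -0.0]
opening: 0.0931
```

Run:
```python
from h import *
s=robot.read_state(); print(s['t'],s['tool_pos'],s['force']); snap('wrist','w4.png')
```

```text
6.8 [ 0.50840154 -0.24328384  0.01960997] [ 0.3874641  -0.47346789 -0.03523702]
```

View pics/w4.png

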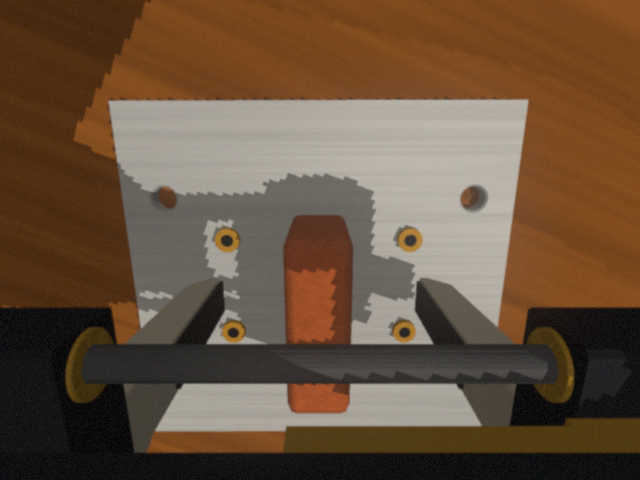

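Emit:
play_rows:
  plan:
    - {"slide":[0,0,0],"roll":0,"fingers":-1}
    - {"slide":[0,0,0],"roll":0,"fingers":-1}
    - {"slide":[0,0,0],"roll":0,"fingers":-1}
    - {"slide":[0,0,0],"roll":0,"fingers":-1}
    - {"slide":[0,0,0],"roll":0,"fingers":-1}
    - {"slide":[0,0,0],"roll":0,"fingers":-1}
    - {"slide":[0,0,0],"roll":0,"fingers":-1}
    - {"slide":[0,0,0],"roll":0,"fingers":-1}
  squeeze: 45

```text
t: 7.85
tool_pos: [0.5079, -0.243, 0.0188]
orientation: [-0.31, 1.548, 0.309]
force: [0.1, -0.4, -0.9]
opening: 0.0262
```

Run:
```python
from h import *
s=robot.read_state(); print(s['t'],s['tool_pos'],s['force'],s['wrist_torque'],s['opening']); snap('wrist','w5.png')
```

```text
7.85 [ 0.5079287  -0.24303339  0.01884842] [ 0.05382785 -0.3644177  -0.94804431] [ 0.02622969 -0.0168653   0.07630085] 0.026175822016958877
```

View pics/w5.png

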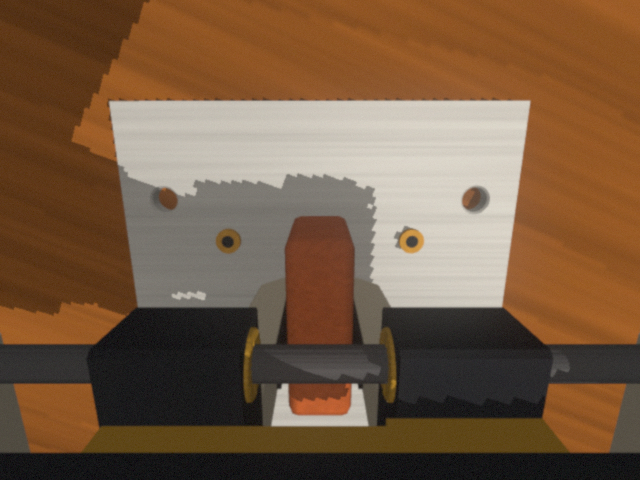

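Run:
```python
from h import *
H=[(165.5,197.5),(474.5,198.5)]; C=[(110.5,100.5),(529.5,100.5)]
p=fit([('wrist',H,hb[2:],.008),('wrist',C,cb[2:],.008)],[.507,-.244,.39]);print(p)
s=robot.read_state();R=cv2.Rodrigues(s['orientation'])[0];print(np.degrees(np.arctan2(R[1,1],R[0,1]))-90)
```

```text
(array([ 0.5078, -0.2415,  0.3944]), np.float64(22.6), array([-1.9,  2. ,  1.8,  1.3, -2.6, -1.1,  2.7, -0.6]))
22.601521865001857
```

Emit:
play_rows:
  plan:
    - {"slide":[0,0,0.1],"roll":0,"fingers":-1}
    - {"slide":[0,0,0.2],"roll":0,"fingers":-1}
    - {"slide":[0,0,0.3],"roll":0,"fingers":-1}
    - {"slide":[0,0,0.5],"roll":0,"fingers":-1}
    - {"slide":[0,0,0.6],"roll":0,"fingers":-1}
    - {"slide":[0,0,0.7],"roll":0,"fingers":-1}
    - {"slide":[0,0,0.7],"roll":0,"fingers":-1}
    - {"slide":[0,0,0.7],"roll":0,"fingers":-1}
    - {"slide":[0,0,0.7],"roll":0,"fingers":-1}
    - {"slide":[0,0,0.7],"roll":0,"fingers":-1}
    - {"slide":[0,0,0.5],"roll":0,"fingers":-1}
    - {"slide":[0,0,0.3],"roll":0,"fingers":-1}
    - {"slide":[0,0,0],"roll":0,"fingers":-1}
    - {"slide":[0,0,0],"roll":0,"fingers":-1}

```text
t: 9.65
tool_pos: [0.5074, -0.2426, 0.1978]
orientation: [-0.309, 1.55, 0.31]
force: [-0.7, 0.7, -5.9]
opening: 0.0262
```

Run:
```python
from h import *
s=robot.read_state(); print(s['t'],s['tool_pos'],s['force'],s['wrist_torque'],s['opening']); snap('wrist','w6.png'); snap('scene','s6.png')
```

```text
9.65 [ 0.50737975 -0.24262927  0.19784283] [-0.71197793  0.69751094 -5.94184354] [0.029538   0.020263   0.01173372] 0.02622178784078989
```

View pics/w6.png

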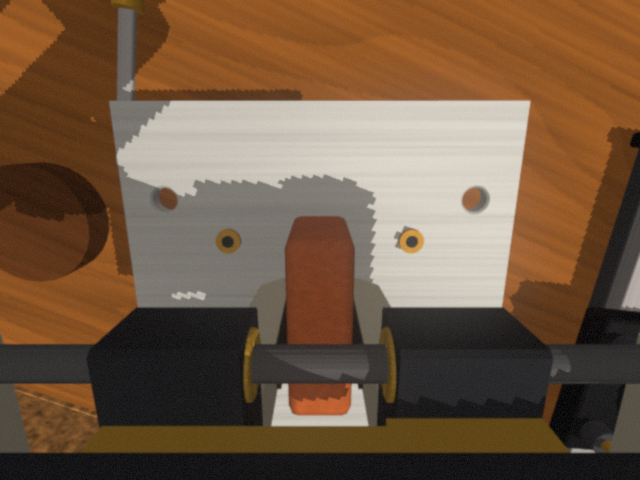

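View pics/s6.png

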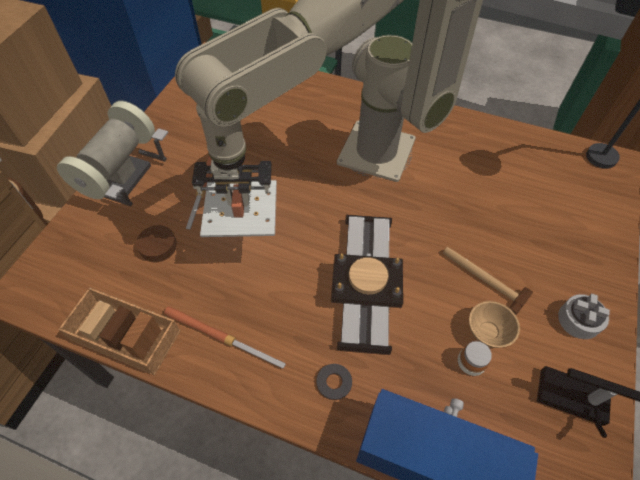

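Emit:
play_rows:
  plan:
    - {"slide":[0.07,0.3,0],"roll":0,"fingers":-1}
    - {"slide":[0.14,0.6,0],"roll":-0.07,"fingers":-1}
    - {"slide":[0.18,0.8,0],"roll":-0.07,"fingers":-1}
    - {"slide":[0.18,0.8,0],"roll":-0.07,"fingers":-1}
    - {"slide":[0.18,0.8,0],"roll":-0.07,"fingers":-1}
    - {"slide":[0.18,0.8,0],"roll":-0.07,"fingers":-1}
    - {"slide":[0.18,0.8,0],"roll":-0.07,"fingers":-1}
    - {"slide":[0.18,0.8,0],"roll":-0.07,"fingers":-1}
    - {"slide":[0.18,0.8,0],"roll":-0.07,"fingers":-1}
    - {"slide":[0.18,0.8,0],"roll":-0.07,"fingers":-1}
    - {"slide":[0.18,0.8,0],"roll":-0.07,"fingers":-1}
    - {"slide":[0.18,0.8,0],"roll":-0.07,"fingers":-1}
    - {"slide":[0.18,0.8,0],"roll":0,"fingers":-1}
    - {"slide":[0.18,0.8,0],"roll":0,"fingers":-1}
    - {"slide":[0.18,0.8,0],"roll":0,"fingers":-1}
    - {"slide":[0.18,0.8,0],"roll":0,"fingers":-1}
    - {"slide":[0.18,0.8,0],"roll":0,"fingers":-1}
    - {"slide":[0.12,0.38,0],"roll":0,"fingers":-1}
    - {"slide":[0,0,0],"roll":0,"fingers":-1}
    - {"slide":[0,0,0],"roll":0,"fingers":-1}

```text
t: 12.25
tool_pos: [0.5986, 0.1548, 0.1987]
orientation: [-0.225, 1.56, 0.225]
force: [0.3, -0.5, -5.9]
opening: 0.0256
```

Run:
```python
from h import *
s=robot.read_state(); print(s['t'],s['tool_pos'],s['force'],s['wrist_torque'],s['opening']); R=cv2.Rodrigues(s['orientation'])[0];print(np.degrees(np.arctan2(R[1,1],R[0,1]))-90,R[2]);snap('wrist','w7.png')
```

```text
12.25 [0.59861845 0.15480275 0.19866413] [ 0.3178686  -0.52465405 -5.90518439] [-0.00467774  0.03801522 -0.03051499] 0.02555187182698244
16.419739174726118 [-9.99999814e-01 -3.39637006e-04 -5.05731420e-04]
```

View pics/w7.png

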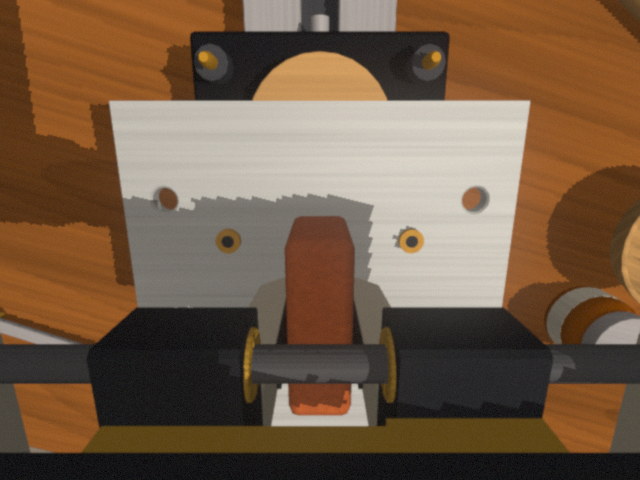

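Run:
```python
import cv2,numpy as np
a=cv2.imread('pics/w7.png')
t=[cv2.resize(a[y-18:y+18,x-18:x+18],None,fx=8,fy=8,interpolation=cv2.INTER_CUBIC) for x,y in [(205,60),(435,60),(165,198),(475,198)]]
cv2.imwrite('pics/z7.png',np.vstack([np.hstack(t[:2]),np.hstack(t[2:])]))
```

```text
(no output)
```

View pics/z7.png

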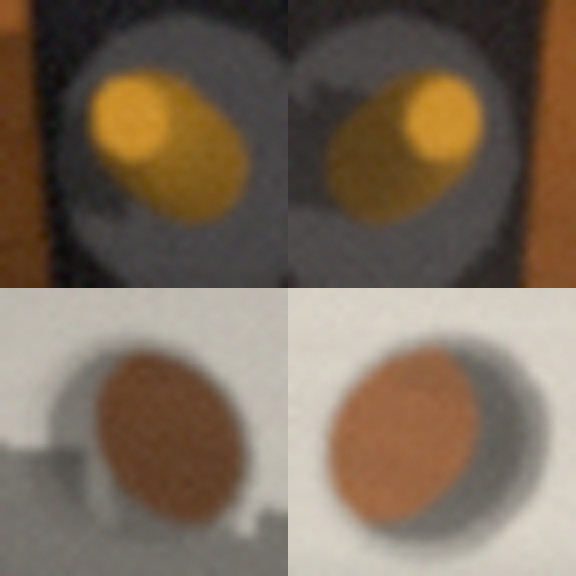

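Run:
```python
from h import *
zt=.1980-.0188+.008
P=[(202.8,56.2),(435.9,56.4)];H=[(164.9,198.1),(475.4,199.0)]
a=np.radians(16.5);R=np.array([[np.cos(a),np.sin(a)],[-np.sin(a),np.cos(a)]])
p=[R@at('wrist',q,.105)[:2] for q in P];h=[R@at('wrist',q,zt)[:2] for q in H]
t=R@robot.read_state()['tool_pos'][:2]
print(np.array(p)-t,np.array(h)-t, np.mean(p,0)-np.mean(h,0))
print(p[1]-p[0],h[1]-h[0])
```

```text
[[-0.124577   -0.07329331]
 [-0.12435571  0.0761082 ]] [[-0.04532595 -0.07299537]
 [-0.04476814  0.07645323]] [-0.07941931 -0.00032148]
[0.00022129 0.14940151] [0.00055782 0.1494486 ]
```

Emit:
play_rows:
  plan:
    - {"slide":[-0.3,-0.09,0],"roll":0,"fingers":-1}
    - {"slide":[-0.5,-0.15,0],"roll":0,"fingers":-1}
    - {"slide":[-0.5,-0.15,0],"roll":0,"fingers":-1}
    - {"slide":[-0.5,-0.15,0],"roll":0,"fingers":-1}
    - {"slide":[-0.38,-0.12,0],"roll":0,"fingers":-1}
    - {"slide":[0,0,-0.2],"roll":0,"fingers":-1}
    - {"slide":[0,0,-0.4],"roll":0,"fingers":-1}
    - {"slide":[0,0,-0.4],"roll":0,"fingers":-1}
    - {"slide":[0,0,-0.4],"roll":0,"fingers":-1}
    - {"slide":[0,0,-0.4],"roll":0,"fingers":-1}
    - {"slide":[0,0,-0.2],"roll":0,"fingers":-1}
    - {"slide":[0,0,-0.15],"roll":0,"fingers":-1}
    - {"slide":[0,0,0],"roll":0,"fingers":-1}
    - {"slide":[0,0,0],"roll":0,"fingers":-1}
    - {"slide":[0,0,0],"roll":0,"fingers":-1}

```text
t: 14.18
tool_pos: [0.5337, 0.1357, 0.1349]
orientation: [-0.225, 1.558, 0.225]
force: [0.1, -0.1, -5.1]
opening: 0.0257
```

```bash
cat > st.py <<'E'
from h import *
s=robot.read_state(); print(s['t'],s['tool_pos'].round(4),s['force'].round(2),s['wrist_torque'].round(2),s['opening']); R=cv2.Rodrigues(s['orientation'])[0];print(np.degrees(np.arctan2(R[1,1],R[0,1]))-90)
E
python3 - <<'E'
import st; from h import *
snap('wrist','w8.png'); snap('scene','s8.png')
E
```

```text
14.175 [0.5337 0.1357 0.1349] [ 0.08 -0.1  -5.11] [ 0.   -0.01  0.01] 0.025662313058682048
16.443074220405734
```

View pics/w8.png

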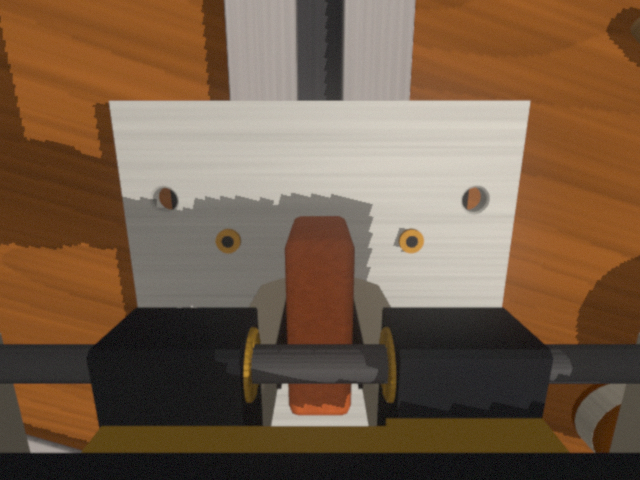

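Emit:
play_rows:
  plan:
    - {"slide":[0,0,-0.1],"roll":0,"fingers":-1}
    - {"slide":[0,0,-0.1],"roll":0,"fingers":-1}
    - {"slide":[0,0,-0.07],"roll":0,"fingers":-1}
    - {"slide":[0,0,-0.03],"roll":0,"fingers":-1}
    - {"slide":[0,0,0],"roll":0,"fingers":-1}
    - {"slide":[0,0,0],"roll":0,"fingers":-1}

```text
t: 15.02
tool_pos: [0.5335, 0.1357, 0.1254]
orientation: [-0.225, 1.559, 0.225]
force: [0.9, 0.2, -5.3]
opening: 0.0257
```

Emit:
play_rows:
  plan:
    - {"slide":[0,0,-0.02],"roll":0,"fingers":-1}
    - {"slide":[0,0,0],"roll":0,"fingers":-1}

```text
t: 15.28
tool_pos: [0.5334, 0.1357, 0.1247]
orientation: [-0.225, 1.559, 0.225]
force: [-0.0, -0.5, -4.4]
opening: 0.0259
```

Emit:
play_rows:
  plan:
    - {"slide":[0,0,-0.02],"roll":0,"fingers":-1}
    - {"slide":[0,0,0],"roll":0,"fingers":-1}

```text
t: 15.52
tool_pos: [0.5333, 0.1357, 0.1241]
orientation: [-0.225, 1.559, 0.225]
force: [0.0, 0.2, -5.6]
opening: 0.0259
```

Emit:
play_rows:
  plan:
    - {"slide":[0,0,-0.015],"roll":0,"fingers":-1}
    - {"slide":[0,0,0],"roll":0,"fingers":-1}

```text
t: 15.78
tool_pos: [0.5334, 0.1357, 0.1238]
orientation: [-0.225, 1.559, 0.225]
force: [-0.3, 0.4, -4.8]
opening: 0.0256
```

Emit:
play_rows:
  plan:
    - {"slide":[0,0,-0.015],"roll":0,"fingers":-1}
    - {"slide":[0,0,0],"roll":0,"fingers":-1}

```text
t: 16.02
tool_pos: [0.5335, 0.1357, 0.1238]
orientation: [-0.225, 1.559, 0.225]
force: [-2.8, -0.5, 0.8]
opening: 0.0259
```

Run:
```python
import st; from h import *
im=snap('wrist','w9.png')[:,:,::-1]; s=snap('scene','s9.png')[:,:,::-1]
a=cv2.resize(im[180:216,147:183],None,fx=8,fy=8);b=cv2.resize(im[180:216,457:493],None,fx=8,fy=8)
c=cv2.resize(s[190:340,300:430],(499,576),interpolation=cv2.INTER_CUBIC)
cv2.imwrite('pics/z9.png',np.hstack([np.vstack([a,b]),c]))
```

```text
16.025 [0.5335 0.1357 0.1238] [-2.81 -0.48  0.77] [-0.08  0.66 -0.02] 0.02593593064275721
16.445285013633253
```

View pics/z9.png

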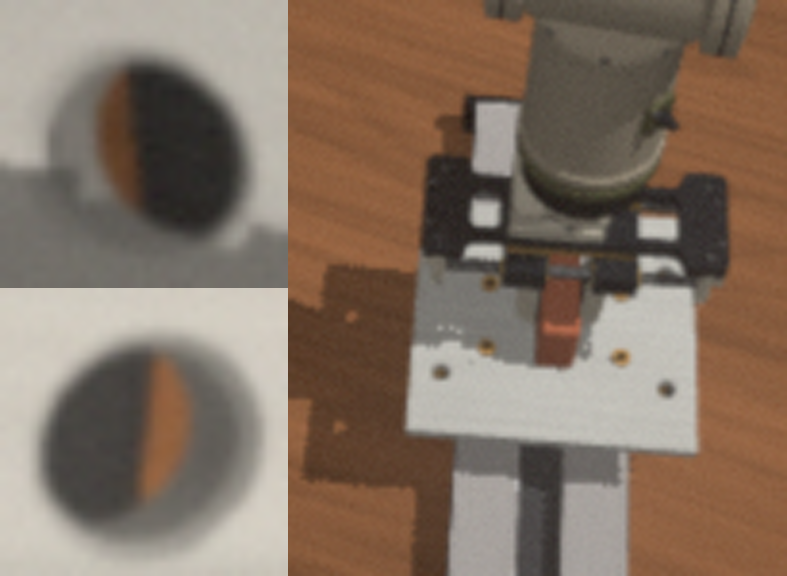

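Emit:
play_rows:
  plan:
    - {"slide":[0,0,-0.01],"roll":0,"fingers":-1}
    - {"slide":[0,0,0],"roll":0,"fingers":-1}
    - {"slide":[0,0,0],"roll":0,"fingers":-1}

```text
t: 16.5
tool_pos: [0.5335, 0.1357, 0.1237]
orientation: [-0.225, 1.559, 0.225]
force: [-5.8, -0.9, 6.2]
opening: 0.0259
```

```bash
python3 st.py
```

```text
16.5 [0.5335 0.1357 0.1237] [-5.81 -0.9   6.19] [-0.19  1.09 -0.02] 0.025917726718914885
16.447492571458255
```

Emit:
play_rows:
  plan:
    - {"slide":[-0.032,-0.0107,0.007],"roll":0,"fingers":-1}
    - {"slide":[-0.032,-0.0107,0],"roll":0,"fingers":-1}
    - {"slide":[-0.032,-0.0107,0],"roll":0,"fingers":-1}
    - {"slide":[-0.032,-0.0107,0],"roll":0,"fingers":-1}
    - {"slide":[0,0,0],"roll":0,"fingers":-1}

```text
t: 17.12
tool_pos: [0.5302, 0.1345, 0.1238]
orientation: [-0.225, 1.557, 0.225]
force: [4.6, 1.5, 3.2]
opening: 0.0257
```

```bash
python3 st.py
```

```text
17.125 [0.5302 0.1345 0.1238] [4.62 1.54 3.19] [ 0.28 -0.56 -0.07] 0.025715420434104987
16.439406190720703
```

Emit:
play_rows:
  plan:
    - {"slide":[-0.032,-0.0107,0],"roll":0,"fingers":-1}
    - {"slide":[-0.032,-0.0107,0],"roll":0,"fingers":-1}
    - {"slide":[-0.032,-0.0107,0],"roll":0,"fingers":-1}
    - {"slide":[0,0,0],"roll":0,"fingers":-1}

```text
t: 17.62
tool_pos: [0.5272, 0.1335, 0.1237]
orientation: [-0.225, 1.557, 0.225]
force: [3.9, 1.9, 4.6]
opening: 0.0257
```

Run:
```python
import st; from h import *
im=snap('wrist','w10.png')[:,:,::-1]; s=snap('top','t10.png')[:,:,::-1]
a=cv2.resize(im[180:216,147:183],None,fx=8,fy=8);b=cv2.resize(im[180:216,457:493],None,fx=8,fy=8)
cv2.imwrite('pics/z10.png',np.hstack([a,b]))
```

```text
17.625 [0.5272 0.1335 0.1237] [3.91 1.95 4.61] [ 0.29 -0.71  0.02] 0.025734203661699536
16.44597237211545
```

View pics/z10.png

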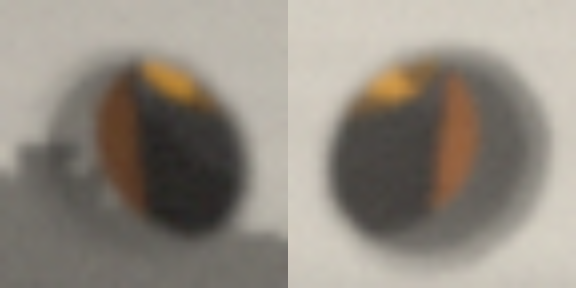

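Emit:
play_rows:
  plan:
    - {"slide":[-0.032,-0.0107,0],"roll":0,"fingers":-1}
    - {"slide":[-0.032,-0.0107,0],"roll":0,"fingers":-1}
    - {"slide":[0,0,0],"roll":0,"fingers":-1}

```text
t: 18.1
tool_pos: [0.5232, 0.1325, 0.1218]
orientation: [-0.226, 1.563, 0.225]
force: [0.6, -0.5, -5.2]
opening: 0.0257
```

Emit:
play_rows:
  plan:
    - {"slide":[-0.032,-0.0107,0],"roll":0,"fingers":-1}
    - {"slide":[0,0,0],"roll":0,"fingers":-1}

```text
t: 18.35
tool_pos: [0.5224, 0.1322, 0.1217]
orientation: [-0.225, 1.562, 0.225]
force: [0.8, -0.2, -5.6]
opening: 0.0257
```

Run:
```python
import st; from h import *
im=snap('wrist','w11.png')[:,:,::-1]
a=cv2.resize(im[180:216,147:183],None,fx=8,fy=8);b=cv2.resize(im[180:216,457:493],None,fx=8,fy=8)
cv2.imwrite('pics/z11.png',np.hstack([a,b]))
```

```text
18.35 [0.5224 0.1322 0.1217] [ 0.76 -0.24 -5.63] [ 0.07 -0.01  0.01] 0.025728148572973786
16.442997285657327
```

View pics/z11.png

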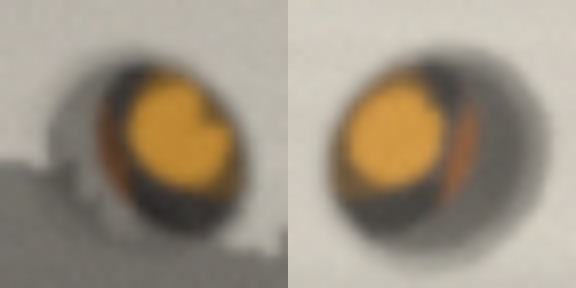

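Run:
```python
from h import *
t=robot.read_state()['tool_pos']; a=np.radians(16.5);c,s=np.cos(a),np.sin(a)
print(t)
for hy,ob in [(-.0730,(147+181.5/8-.5,180+134.5/8-.5)),(.07645,(457+107.5/8-.5,180+134.5/8-.5))]:
    hx=-.045; p=proj('wrist',[t[0]+c*hx-s*hy,t[1]+s*hx+c*hy,.105])
    q=at('wrist',ob,.105)[:2]-t[:2]; q=[c*q[0]+s*q[1],-s*q[0]+c*q[1]]
    print(p,ob,(np.array(q)-[hx,hy])*1000)
```

```text
[0.52273822 0.13227079 0.12204452]
[169.50899431 197.1052344 ] (169.1875, 196.3125) [-0.39392695 -0.11799795]
[470.82783823 197.0198588 ] (469.9375, 196.3125) [-0.35186433 -0.47886033]
```

Emit:
play_rows:
  plan:
    - {"slide":[-0.01,-0.013,0],"roll":0,"fingers":-1}
    - {"slide":[0,0,-0.025],"roll":0,"fingers":-1}
    - {"slide":[0,0,-0.025],"roll":0,"fingers":-1}
    - {"slide":[0,0,0],"roll":0,"fingers":-1}

```text
t: 18.9
tool_pos: [0.5234, 0.1321, 0.1216]
orientation: [-0.225, 1.559, 0.225]
force: [0.0, 0.1, -5.7]
opening: 0.0259
```

Emit:
play_rows:
  plan:
    - {"slide":[0,0,-0.025],"roll":0,"fingers":-1}
    - {"slide":[0,0,-0.025],"roll":0,"fingers":-1}
    - {"slide":[0,0,0],"roll":0,"fingers":-1}

```text
t: 19.27
tool_pos: [0.5234, 0.1321, 0.12]
orientation: [-0.225, 1.559, 0.225]
force: [0.4, 0.3, -5.0]
opening: 0.0257
```

```bash
python3 st.py
```

```text
19.275 [0.5234 0.1321 0.12  ] [ 0.4   0.29 -4.98] [0.02 0.02 0.03] 0.02571801289158452
16.44179772811701
```

```bash
cat > v.py <<'E'
import sys,st; from h import *
im=snap('wrist','w%s.png'%sys.argv[1])[:,:,::-1]
a=cv2.resize(im[180:216,147:183],None,fx=8,fy=8);b=cv2.resize(im[180:216,457:493],None,fx=8,fy=8)
cv2.imwrite('pics/z%s.png'%sys.argv[1],np.hstack([a,b]))
t=st.s['tool_pos']; a=np.radians(16.5);c,s=np.cos(a),np.sin(a)
for hy,o in [(-.0730,(147,180)),(.07645,(457,180))]:
    p=proj('wrist',[t[0]+c*-.045-s*hy,t[1]+s*-.045+c*hy,.105]); print('expected zoom px',((p-o)+.5)*8-.5)
E
python3 v.py 12
```

```text
19.275 [0.5234 0.1321 0.12  ] [ 0.4   0.29 -4.98] [0.02 0.02 0.03] 0.02571801289158452
16.44179772811701
expected zoom px [170.18144228 144.0773896 ]
expected zoom px [127.51456589 143.63795562]
```

View pics/z12.png

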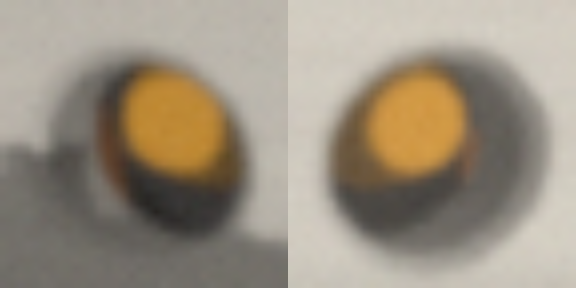

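Emit:
play_rows:
  plan:
    - {"slide":[-0.019,-0.0055,0],"roll":0,"fingers":-1}
    - {"slide":[-0.019,-0.0055,0],"roll":0,"fingers":-1}
    - {"slide":[0,0,0],"roll":0,"fingers":-1}
    - {"slide":[0,0,0],"roll":0,"fingers":-1}

```text
t: 19.82
tool_pos: [0.5224, 0.1318, 0.1202]
orientation: [-0.225, 1.559, 0.225]
force: [-0.5, 0.6, -5.1]
opening: 0.0259
```

```bash
python3 v.py 13
```

```text
19.825 [0.5224 0.1318 0.1202] [-0.51  0.59 -5.14] [ 0.11  0.02 -0.09] 0.025902512256341985
16.441575641374882
expected zoom px [171.03173567 144.78303771]
expected zoom px [127.65665714 144.44410266]
```

View pics/z13.png

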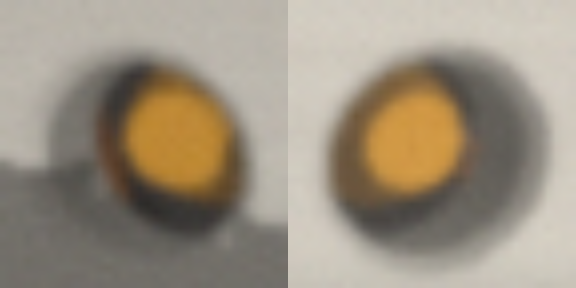

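Emit:
play_rows:
  plan:
    - {"slide":[-0.008,-0.0025,0],"roll":0,"fingers":-1}
    - {"slide":[0,0,-0.03],"roll":0,"fingers":-1}
    - {"slide":[0,0,-0.03],"roll":0,"fingers":-1}
    - {"slide":[0,0,-0.03],"roll":0,"fingers":-1}
    - {"slide":[0,0,0],"roll":0,"fingers":-1}

```text
t: 20.5
tool_pos: [0.522, 0.1317, 0.1173]
orientation: [-0.225, 1.559, 0.225]
force: [-0.4, 0.1, -4.6]
opening: 0.0258
```

```bash
python3 v.py 14
```

```text
20.5 [0.522  0.1317 0.1173] [-0.4   0.14 -4.61] [ 0. -0.  0.] 0.025778604963914247
16.443089297698236
expected zoom px [152.96359301 149.93705896]
expected zoom px [146.35525336 149.62362713]
```

View pics/z14.png

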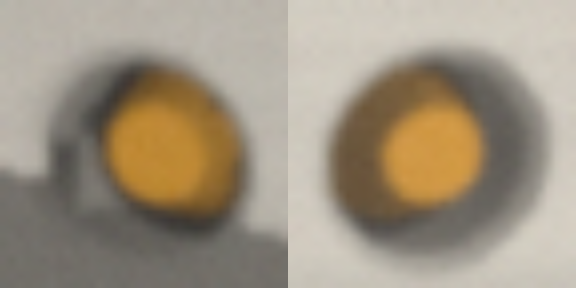

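Emit:
play_rows:
  plan:
    - {"slide":[0,0,-0.03],"roll":0,"fingers":-1}
    - {"slide":[0,0,-0.03],"roll":0,"fingers":-1}
    - {"slide":[0,0,-0.03],"roll":0,"fingers":-1}
    - {"slide":[0,0,0],"roll":0,"fingers":-1}

```text
t: 21.05
tool_pos: [0.522, 0.1317, 0.1146]
orientation: [-0.225, 1.559, 0.225]
force: [0.1, 1.0, -5.7]
opening: 0.0257
```

```bash
python3 v.py 15
```

```text
21.05 [0.522  0.1317 0.1146] [ 0.14  0.98 -5.67] [ 0.09 -0.01 -0.03] 0.025749019441815284
16.44193147269843
expected zoom px [134.0985377  157.26573513]
expected zoom px [164.23403814 156.75453252]
```

View pics/z15.png

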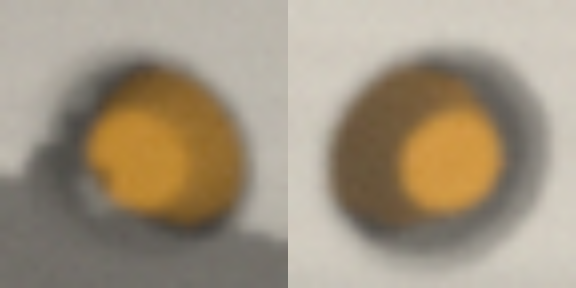

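Holes are clear and the pins are well centred. I'll continue down.

Emit:
play_rows:
  plan:
    - {"slide":[0,0,-0.03],"roll":0,"fingers":-1}
    - {"slide":[0,0,-0.03],"roll":0,"fingers":-1}
    - {"slide":[0,0,-0.03],"roll":0,"fingers":-1}
    - {"slide":[0,0,-0.02],"roll":0,"fingers":-1}
    - {"slide":[0,0,-0.02],"roll":0,"fingers":-1}
    - {"slide":[0,0,-0.02],"roll":0,"fingers":-1}
    - {"slide":[0,0,0],"roll":0,"fingers":-1}

```text
t: 21.98
tool_pos: [0.522, 0.1317, 0.1102]
orientation: [-0.225, 1.559, 0.225]
force: [0.8, 0.6, -5.1]
opening: 0.0256
```

Emit:
play_rows:
  plan:
    - {"slide":[0,0,-0.015],"roll":0,"fingers":-1}
    - {"slide":[0,0,-0.015],"roll":0,"fingers":-1}
    - {"slide":[0,0,0],"roll":0,"fingers":-1}

```text
t: 22.35
tool_pos: [0.522, 0.1317, 0.1093]
orientation: [-0.225, 1.559, 0.225]
force: [0.2, -0.8, -6.2]
opening: 0.0256
```

```bash
python3 st.py
```

```text
22.35 [0.522  0.1317 0.1093] [ 0.17 -0.8  -6.21] [0.   0.   0.02] 0.025567632797055942
16.44211001803329
```

Emit:
play_rows:
  plan:
    - {"slide":[0,0,-0.015],"roll":0,"fingers":-1}
    - {"slide":[0,0,0],"roll":0,"fingers":-1}

```text
t: 22.6
tool_pos: [0.5221, 0.1317, 0.1089]
orientation: [-0.225, 1.559, 0.225]
force: [-0.5, 0.5, -5.0]
opening: 0.026
```

Emit:
play_rows:
  plan:
    - {"slide":[0,0,-0.01],"roll":0,"fingers":-1}
    - {"slide":[0,0,0],"roll":0,"fingers":-1}

```text
t: 22.85
tool_pos: [0.5221, 0.1317, 0.1088]
orientation: [-0.225, 1.559, 0.225]
force: [-1.8, -0.5, -2.6]
opening: 0.0257
```

```bash
python3 st.py
```

```text
22.85 [0.5221 0.1317 0.1088] [-1.83 -0.51 -2.56] [-0.01  0.3  -0.05] 0.025726462677320892
16.44609393113798
```

Emit:
play_rows:
  plan:
    - {"slide":[0,0,-0.006],"roll":0,"fingers":-1}
    - {"slide":[0,0,0],"roll":0,"fingers":-1}
    - {"slide":[0,0,0],"roll":0,"fingers":-0.3}
    - {"slide":[0,0,0],"roll":0,"fingers":-0.1}
    - {"slide":[0,0,0],"roll":0,"fingers":0.3}
    - {"slide":[0,0,0],"roll":0,"fingers":0.6}
    - {"slide":[0,0,0],"roll":0,"fingers":0.6}
    - {"slide":[0,0,0],"roll":0,"fingers":0.6}

```text
t: 23.85
tool_pos: [0.5221, 0.1317, 0.1084]
orientation: [-0.225, 1.559, 0.225]
force: [-0.2, 0.3, 0.1]
opening: 0.073
```

```bash
python3 v.py 16
```

```text
23.85 [0.5221 0.1317 0.1084] [-0.25  0.29  0.13] [ 0.04  0.05 -0.01] 0.0730223949951026
16.44615330259053
expected zoom px [ 89.9229089  173.82680488]
expected zoom px [209.59529334 173.3752559 ]
```

View pics/w16.png

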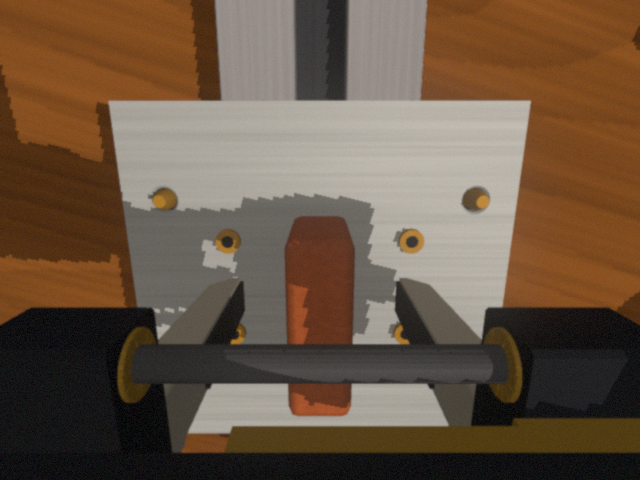

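Released, with both near pins standing up through their holes. I'll retreat straight up, away from the plate.

Emit:
play_rows:
  plan:
    - {"slide":[0,0,0.2],"roll":0,"fingers":0.6}
    - {"slide":[0,0,0.4],"roll":0,"fingers":0.6}
    - {"slide":[0,0,0.6],"roll":0,"fingers":0.6}
    - {"slide":[0,0,0.8],"roll":0,"fingers":0.6}
    - {"slide":[0,0,0.8],"roll":0,"fingers":0.6}
    - {"slide":[0,0,0.8],"roll":0,"fingers":0.6}
    - {"slide":[0.8,0.2,0.4],"roll":0,"fingers":0.6}
    - {"slide":[0.8,0.2,0],"roll":0,"fingers":0.6}
    - {"slide":[0.6,0.2,0],"roll":0,"fingers":0.6}
    - {"slide":[0,0,0],"roll":0,"fingers":0.6}
    - {"slide":[0,0,0],"roll":0,"fingers":0.6}

```text
t: 25.28
tool_pos: [0.5878, 0.1496, 0.2291]
orientation: [-0.225, 1.559, 0.225]
force: [-0.4, -0.1, 0.1]
opening: 0.0745
```

```bash
python3 st.py
python3 - <<'E'
from h import *
w=snap('wrist','w17.png'); s=snap('scene','s17.png')
cv2.imwrite('pics/z17.png',cv2.resize(s[190:340,290:440,::-1],(600,600),interpolation=cv2.INTER_CUBIC))
E
```

```text
25.275 [0.5878 0.1496 0.2291] [-0.44 -0.1   0.14] [ 0.01  0.04 -0.01] 0.07452697606705437
16.44724136204114
```

View pics/w17.png

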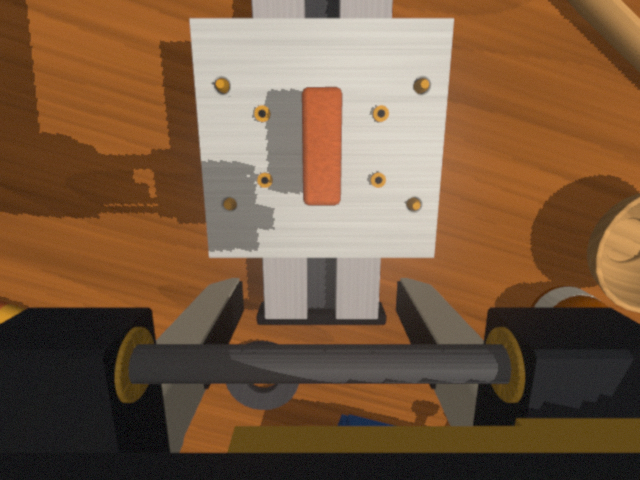

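View pics/s17.png

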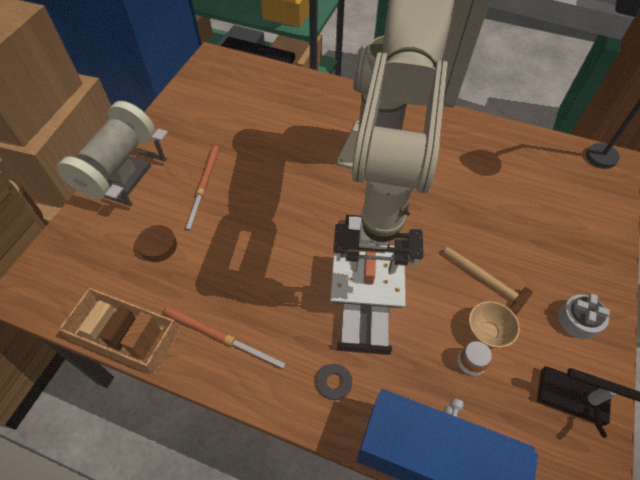

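```bash
python3 -c "
from plant import robot
print(robot.close_job())"
```

```text
the job is handed in; nothing more can be done
None
```

The template is seated on the fixture with all four pins through its holes, and I handed the job in at about 25 s of the 72 s.

- **Sequence:** I gripped the handle at 45 N and lowered the plate onto the pin tops about 11 mm short. Contact showed at the expected height, with about 12 N on the pins. I then slid it along the bed at about 9–10 N until the holes began to drop over the pins. I centred the holes on the pins using the wrist camera and lowered the plate onto the blank, watching for side forces. Then I let go and backed off.
- **Seating:** In the last wrist picture all four pins stand in their holes, at about (222,85), (423,85), (230,204) and (415,204). Touchdown came at a tool height of 0.1088 m, which puts the underside at 90 mm as required.
- **Clear of the work:** The force reading after release was about zero, and the gripper is well clear of the template.
- **Bystanders:** In the final scene picture the gouge, bowl, wax, blank and mallet look where they were at the start. I judged this by eye and did not measure it.
- **Disagreements:** The fixed cameras put the pins and template up to about 8 mm apart from each other, so I relied on the wrist camera. When the holes first caught the pins, the plate dropped about 2 mm and sat about 1.3 mm off along the bed. I corrected that before lowering, with no rise in force.

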